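Serve the round roll with the tongs

TASK

Take the spring tongs out of their wooden holder, pick the small round bread roll off the footed tray with them, and finish holding the roll in the tongs over the middle of the white plate, about 15 cm up: do not put it down or let go. Touch the roll only with the tongs, never with the gripper, and leave the other two bakes, the plate and everything else where they are.

Things in the scene. Friction and masses are not known exactly. Their poses are not given: they have to be found in the camera images.
- tongs: U-shaped steel spring tongs, 143 mm tall, 90 g, upright in the holder, jaws down. Origin: midway between the jaw tips, at tip height; z up along the tongs to the bridge that joins the arms on top; y across, from arm to arm (jaws close along y; both ways round alike). The bridge's top is 143 mm above the origin. At rest the jaws (22 mm wide in x, 30 mm tall) stand 68 mm apart inside
- tongs_grip (a point): where to hold the tongs from above: midway between the two thumb pads, 95 mm above the tongs' origin, 48 mm below their top, axes as the tongs. Pads: black, ribbed, on the outside of the arms, 18 mm wide (x), 34 mm tall; over their outer faces 59 mm at mid height, 63 mm at the lower end, at rest
- tongs_arm_l: arm of the tongs on the +y side, with jaw and thumb pad; origin at its pivot, 134 mm above and 20 mm beside the tongs' origin; it swings about the tongs' x. A spring opens the arms: squeezing starts at about 3 N on the pads and takes 5 to 8 N to close on the round roll
- tongs_arm_r: arm on the -y side, mirror image. Flat fingers squeezing the pads meet their lower ends first: 63 mm apart the jaws are fully open (68 mm), 58 mm apart the jaws are about 57 mm apart, 52 mm apart they close on the round roll. With the roll between them squeeze with 20 to 40 N; up to half of it reaches the roll
- holder: open wooden box, stands firm on the worktop left or right of the tray (the plate is on the other side), 42 x 98 mm outside (x, y), 45 mm tall, walls and floor 5 mm; the tongs stand in it, their y along its long side. Origin: centre of the underside. A wall cabinet hangs over the back right of the worktop (x over 0.57, y under -0.05, from 0.46 m up): keep the wrist out of it
- tray: footed walnut tray, stands firm, 92 x 235 mm (x, y), the top 30 mm above the worktop. Origin: centre of the underside, y along the long side. Three bakes lie on it in a row along y, about 75 mm apart, in any order; tongs that open across the tray (along its x) stay clear of the neighbours
- round_roll: small round domed bread roll with a cross scored on top, 42 mm across (widest 14 mm above its underside), 34 mm tall, 35 g. Origin: centre of the underside, z up
- finger_roll: oblong bread roll, 70 x 28 x 26 mm, long side (x) across the tray; to be left on the tray. Origin: centre of the underside
- biscuit: flat round biscuit, 60 mm across, 12 mm thick; to be left on the tray. Origin: centre of the underside
- plate: loose white plate, 150 mm across, 16 mm tall, on the worktop. Origin: centre of the underside
- espresso_cup: bystander: small patterned cup with handle, 58 x 84 x 49 mm, behind the tray. Origin on its underside
- spice_jar: bystander: spice jar, 46 mm across, 106 mm tall, behind the tray. Origin: centre of the underside
- timer: bystander: round wind-up kitchen timer, 67 mm across, 59 mm tall, behind the tray. Origin: centre of the underside
Not all that is in view belongs to the job. Of the things that look like the tongs, the largest one is meant.

How it is judged (in metres and radians):
On the way, in this order (a step that is already met when the one before it is completed fails the run):
1. the gripper holds the tongs clear above their holder (height (world z) of tongs above 0.05 m and contact force between the fingers and tongs above 1 N and contact force between tongs and holder below 0.05 N), for 0.2 s.
2. the round roll is lifted off the tray between both jaws (height (world z) of round_roll above 0.045 m and contact force between each of tongs_arm_l, tongs_arm_r and round_roll above 0.2 N and contact force between round_roll and tray below 0.02 N), for 0.2 s.
At the end, for the whole second after the job is handed in: The gripper holds the tongs; the roll hangs still between both jaws (each over 0.2 N), underside 9 to 24 cm above the plate's underside and within 5 cm of its centre seen from above; the gripper does not touch the roll; plate and other bakes within 3 cm of their start (horizontal distance between round_roll and plate below 0.05 m and z of round_roll in the frame of plate between 0.09 and 0.24 m and contact force between each of tongs_arm_l, tongs_arm_r and round_roll above 0.2 N and contact force between the fingers and tongs above 1 N and contact force between each of the arm, the fingers and round_roll below 0.05 N and contact force between plate and tongs below 0.05 N and linear speed of round_roll below 0.03 m/s and distance of each of plate, finger_roll, biscuit from where it was at the start of the episode below 0.03 m); the arm keeps its last pose, push and grip.
It fails at once if the gripper or arm touches the round roll (contact force between any of the fingers, the arm and round_roll above 0.3 N).
It fails at once if another bake or the plate is moved by more than 3 cm (distance of any of finger_roll, biscuit, plate from where it was at the start of the episode above 0.03 m).
It fails at once if a bystander is moved by more than 3 cm (distance of any of espresso_cup, spice_jar, timer from where it was at the start of the episode above 0.03 m).
It also fails if it takes over 43 s, if anything falls off the work surface, if the arm or the gripper's body presses on something with over 40 N, if the wrist force passes 120 N, or if a joint passes its speed limit or range.

ROBOT

A 6-joint arm with a two-finger parallel gripper is mounted at the origin on a cart in front of the work surface, level with it; the furniture and walls round the work are solid. World frame = base frame: x ahead of the robot, y to its left, z up, the work surface at z = 0. Lengths are in m, angles in degrees, forces in N, time in s.
With the tool pointing down it reaches from about 0.4 to 0.825 m from the base axis. Payload 7 kg.
Tool frame: the origin (TCP) lies on the centre line of the jaws, within the pads' length; the fingertips stand 19 mm ahead of it and the grasp point (between the pads) is the TCP; z points along the fingers, y is the line along which they close (so a half turn about z gives the same grasp; the last joint's range is limited). The gripper opens to 88 mm and grips with 3 to 60 N. Pads are 19 mm wide; open, the fingers measure 130 mm over their backs; the gripper's body (78 mm by 193 mm) begins 47 mm behind the grasp point.
Start: joints at [93.054, 20.546, 0.682, 0, -70.136, -16.507], TCP at [0.157, 0.656, 0.246] pointing down, gripper open.
Joint ranges: [-176.03, 176.03], [-82.01, 121.73], [-58.28, 71.71], [-173.87, 95.51], [-174.79, -0.11], [-173.66, 173.66]. Speed limits (degrees/s): [136.94, 136.94, 172.46, 180, 180, 180].

INTERFACE

Orientations are given as [roll, pitch, yaw] about the fixed x, y, z axes, in that order (R = Rz(yaw) Ry(pitch) Rx(roll)).
In Python, from plant import * gives the robot as it stands. The module is installed in compiled form; this text tells all that it offers.
- The arm moves only by the tool play_rows, never from a script. Its argument "deltas" is a list of rows, each a list of 6 numbers: the shift along the world's x, y, z scaled (see below), then the turn, a rotation vector about the world's x, y, z scaled (see below). A call has 1 to 10 rows; each row shifts and turns the commanded pose from where the row before left it; what a row does not reach is not made up. The controller multiplies each number of a shift by 800 mm and each number of a turn by 180 degrees. A row lasts 1/10 s, in which the tool goes at most 50 mm and 8.59 degrees, less where a joint would pass 70% of its speed; a pose out of reach is approached as far as the arm can. A call with a number of a shift or a turn outside -1 to 1 is refused whole. A call with a gripper value outside its range is refused whole. "gripper" is the gripper command: -1 is shut, 1 is fully open, values between are in proportion, set as the call begins (left out, the last holds). The fingers move at their own pace and stop on an object; the grip force is fixed at half the most. Time passes only in rows, so rows that do not move let the fingers close. It gives the time, the measured TCP pose, the force, the opening and the grip force at its end, in the units of the state.
- get_obs(): the state, without advancing time (a new reading comes with each control period).
- snapshot(name): name is "scene" or "side" or "wrist"; returns (picture, depth): 420x560x3 uint8, blue, green, red; 420x560 float32, m along the optical axis (not along the pixel's ray), 0 where there is no reading.
- camera_model(name): a dict with "fx", "fy", "cx", "cy" (pixels), "world_to_cam" (4x4, takes a point from world to camera coordinates). Camera axes: x right, y down, z forward; pixel columns grow to the right and rows downward; lengths in m; the calibration is good to about 2 mm. The wrist camera is an equidistant fisheye: a pixel r from the principal point sees the ray r / f radians off the axis. A picture is of the moment at which its call begins: read the wrist's pose just before it. camera_model takes no time and is no camera call; for the wrist camera it gives the pose at the moment of the call.
- close_job(): hands the job in; it is judged then, once.
The state is a dict: "clock": time; "joint_pos": joint angles; "qvel": joint speeds; "tau": joint torques, N m; "tool_pos": TCP position; "orientation": TCP orientation; "force": force on the tool from outside, world axes, zero at the start; "moment": the same for the moment, N m; "opening": finger opening in m; "gripper_force": force on a finger pad.
Only numpy, scipy, OpenCV 4.12 (cv2) and the standard library are available. Lean on these libraries where they do the work, as an engineer would, in place of code of your own. Each camera call takes 0.05 s, during which the arm holds its last target. There are 200 camera calls.

## Working session

There is one attempt and no reset: what is moved stays moved. The work goes in short steps, Python scripts to look and compute and a tool call to move; the robot and the scene stay as the last step left them, time stands still between calls to the robot, and variables do not carry over. Pictures are saved under pics/ and viewed, at most 10 in all, crops included, and the job is handed in when it is done.

Besides the shell and the picture viewer there is one more tool, called after "Call:" in YAML: its name, and indented under it one key for each argument. play_rows: Moves the arm, as the interface text tells. Its arguments: {"type":"object","properties":{"deltas":{"type":"array","items":{"type":"array","items":{"type":"number","minimum":-1,"maximum":1}}},"gripper":{"type":"number"}},"required":["deltas"]}

```bash
mkdir -p pics; cat > h.py <<'E'
from plant import *
import numpy as np, cv2
def cloud(name,d):
    m=camera_model(name); v,u=np.mgrid[:420,:560]
    x=(u-m["cx"])/m["fx"]; y=(v-m["cy"])/m["fy"]
    P=np.stack([x*d,y*d,d,np.ones_like(d)],-1)
    W=P@np.linalg.inv(m["world_to_cam"]).T
    W=W[...,:3]; W[d<=0]=np.nan
    return W
E
python3 - <<'E'
from h import *
for n in ["scene","side"]:
    p,d=snapshot(n); cv2.imwrite(f"pics/{n}0.png",p); np.save(n+"0.npy",cloud(n,d))
    m=camera_model(n); print(n,np.linalg.inv(m["world_to_cam"])[:3].round(3),m["fx"])
print(get_obs())
E
```

```text
scene [[ 5.510e-01 -5.270e-01  6.470e-01 -4.250e-01]
 [-8.350e-01 -3.490e-01  4.270e-01 -5.580e-01]
 [ 1.000e-03 -7.750e-01 -6.320e-01  1.029e+00]] 507.6457636460707
side [[-0.984 -0.059  0.169  0.264]
 [-0.179  0.381 -0.907  1.345]
 [-0.011 -0.922 -0.386  0.639]] 458.9975571540216
{'clock': 0.1, 'joint_pos': array([ 9.30546367e+01,  2.05865096e+01,  6.37483029e-01, -1.62558943e-02,
       -7.01365210e+01, -1.65067689e+01]), 'qvel': array([ 0.11158249,  0.0544207 ,  0.10487304,  0.07781717, -0.00428967,
        0.01896179]), 'tau': array([-1.05126692e-03, -5.84159374e+01,  2.93751580e+01,  7.01555014e+00,
        1.01749896e-02, -4.35217908e-05]), 'tool_pos': array([0.15696696, 0.65605972, 0.24471859]), 'orientation': array([ 1.79913636e+02, -9.65600043e-03, -1.34576598e+01]), 'force': array([ 0.38733611, -0.444379  ,  0.32803497]), 'moment': array([ 0.03495858,  0.01439578, -0.03693505]), 'gripper_force': 0.0, 'opening': 0.08775749827510056}
```

View pics/scene0.png

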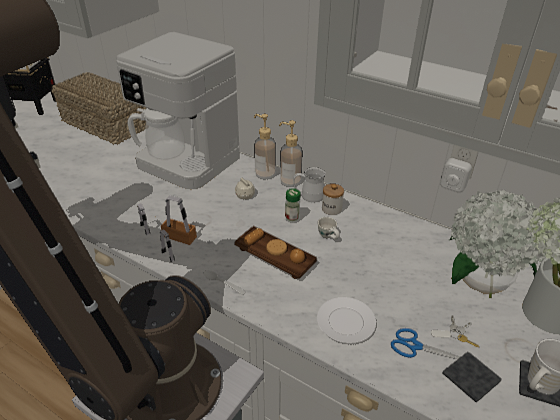

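View pics/side0.png

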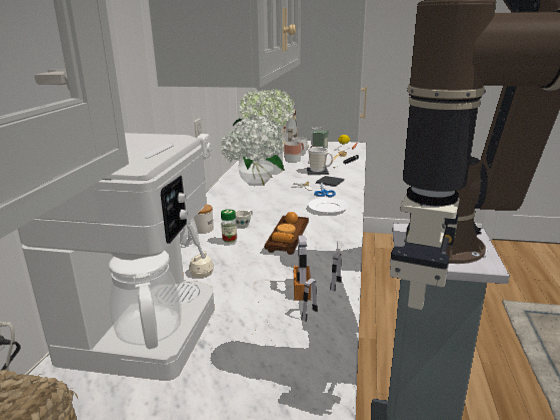

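The scene view shows the holder (180,232) with tongs in it (177,212), two look-alike tongs (142,212 and 165,245), the tray (275,252) with the round roll at its right end (297,256), and the plate (347,320). In the side view the holder is at (302,282) and the round roll at (292,218).

```bash
python3 - <<'E'
from h import *
for n in ["scene","side"]:
    W=np.load(n+"0.npy"); p=cv2.imread(f"pics/{n}0.png"); hsv=cv2.cvtColor(p,cv2.COLOR_BGR2HSV)
    z=W[...,2]; ok=(W[...,0]>.2)&(W[...,0]<.85)&(abs(W[...,1])<.6)&(z<.2)
    m=(ok&(z>.006)).astype(np.uint8)
    k,l,s,c=cv2.connectedComponentsWithStats(m)
    print(n)
    for i in range(1,k):
        if s[i,4]<25: continue
        q=W[l==i]; col=p[l==i].mean(0).astype(int)
        print(s[i],q.min(0).round(3),q.max(0).round(3),np.median(q,0).round(3),col)
W=np.load("scene0.npy");p=cv2.imread("pics/scene0.png")
cv2.imwrite("pics/crop.png",np.hstack([cv2.resize(p[185:285,120:230],None,fx=3.6,fy=5.5,interpolation=2),cv2.resize(cv2.imread("pics/side0.png")[200:330,265:365],(400,550),interpolation=2)]))
E
```

```text
scene
[ 155  113   85   77 4589] [0.584 0.419 0.006] [0.85 0.6  0.2 ] [0.681 0.484 0.086] [110 115 117]
[254 125  22  54 952] [0.783 0.253 0.007] [0.85  0.353 0.199] [0.807 0.281 0.1  ] [ 94 108 118]
[ 279  132   65   91 2723] [ 0.636 -0.036  0.006] [0.85  0.242 0.197] [0.785 0.087 0.074] [ 91 104 110]
[234 177  21  22 314] [0.65  0.249 0.006] [0.708 0.324 0.065] [0.673 0.272 0.039] [115 129 136]
[ 160  195   38   65 1029] [0.3   0.266 0.006] [0.503 0.411 0.154] [0.391 0.309 0.043] [51 63 78]
[137 203  13  31 175] [0.35  0.41  0.006] [0.401 0.5   0.1  ] [0.361 0.423 0.05 ] [72 73 75]
[318 216  22  23 379] [ 0.624 -0.097  0.006] [ 0.739 -0.017  0.054] [ 0.646 -0.051  0.037] [109 119 123]
[ 448  222   89   76 2847] [ 0.582 -0.6    0.006] [ 0.837 -0.387  0.2  ] [ 0.634 -0.502  0.131] [ 97 109 105]
[ 235  225   83   55 2030] [ 0.429 -0.09   0.006] [0.569 0.171 0.069] [0.473 0.019 0.033] [34 57 84]
[204 270  37  22 132] [0.306 0.034 0.006] [0.335 0.161 0.014] [0.32  0.098 0.009] [109 114 116]
[ 317  297   59   46 1802] [ 0.306 -0.328  0.006] [ 0.458 -0.18   0.024] [ 0.387 -0.254  0.012] [
[... 246 characters left out ...]
  48 1906] [ 0.581 -0.533  0.006] [ 0.845 -0.375  0.2  ] [ 0.697 -0.433  0.13 ] [133 144 140]
[319 178  25   7  82] [ 0.344 -0.599  0.006] [ 0.443 -0.511  0.011] [ 0.391 -0.558  0.007] [70 68 67]
[308 198  41  15 297] [ 0.308 -0.33   0.006] [ 0.455 -0.175  0.017] [ 0.382 -0.279  0.01 ] [224 224 227]
[ 165  204   50  142 3224] [ 0.589 -0.031  0.006] [0.816 0.6   0.2  ] [0.66  0.45  0.062] [160 167 172]
[221 209  32  35 731] [ 0.626 -0.092  0.006] [0.69  0.112 0.107] [0.656 0.093 0.045] [ 96 115 111]
[ 265  212   53  108 2093] [ 0.35  -0.084  0.006] [0.537 0.463 0.15 ] [0.444 0.149 0.037] [ 57  80 107]
[330 243  12  47 289] [0.302 0.051 0.006] [0.328 0.322 0.096] [0.316 0.303 0.045] [88 86 89]
```

View pics/crop.png

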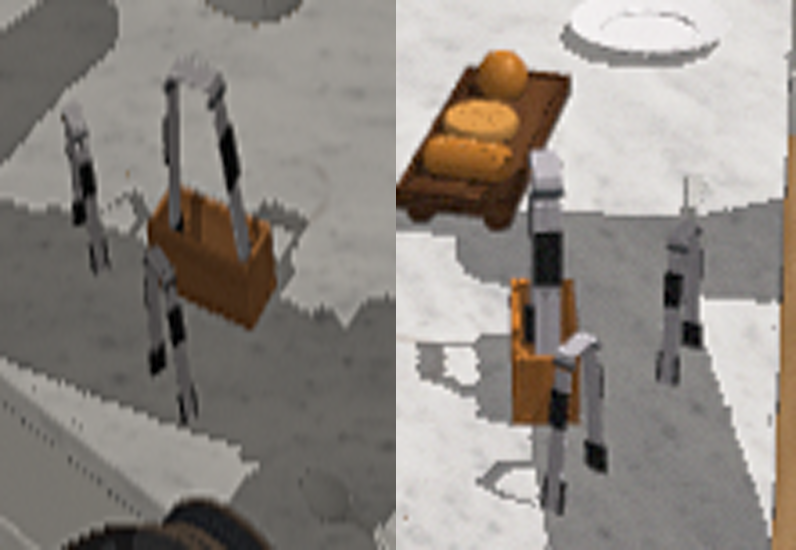

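The crop shows the large tongs upright in the holder, with two smaller look-alikes standing beside it. The holder's long side lies roughly along y.

```bash
python3 - <<'E'
from h import *
def rect(q,t):
    r=cv2.minAreaRect((q[:,:2]*1000).astype(np.float32)); print(t,len(q),np.round(r[0],1),np.round(r[1],1),round(r[2],1),'z',np.percentile(q[:,2],[1,50,99]).round(4))
for n in ["scene","side"]:
    W=np.load(n+"0.npy"); p=cv2.imread(f"pics/{n}0.png"); hsv=cv2.cvtColor(p,cv2.COLOR_BGR2HSV)
    x,y,z=W[...,0],W[...,1],W[...,2]
    rg=(x>.36)&(x<.52)&(y>.2)&(y<.4)
    rect(W[rg&(z>.125)&(z<.17)],n+' bridge')
    br=(hsv[...,1]>110)
    rect(W[rg&br&(z>.038)&(z<.05)],n+' holder rim')
    rect(W[rg&br&(z>.008)&(z<.055)],n+' holder all')
    tr=(x>.4)&(x<.6)&(y>-.12)&(y<.2)
    rect(W[tr&br&(z>.024)&(z<.034)],n+' tray')
    rr=tr&br&(y<-.005)&(z>.037); rect(W[rr],n+' roll')
    rect(W[rr&(z>.058)],n+' roll top')
    bb=tr&br&(z>.037)
    for lo,hi in ((-.12,-.005),(-.005,.05),(.05,.2)):
        q=W[bb&(y>lo)&(y<hi)]; print(lo,len(q), q.min(0).round(3),q.max(0).round(3))
    pl=(x>.28)&(x<.48)&(y>-.36)&(y<-.15)&(z>.006)&(z<.03)
    rect(W[pl],n+' plate')
E
```

```text
scene bridge 107 [400.  323.6] [22.4 53. ] 11.7 z [0.1256 0.1477 0.1537]
scene holder rim 151 [398.7 322.8] [46.1 98. ] 11.8 z [0.0382 0.0441 0.0492]
scene holder all 475 [399.3 322.9] [ 47.1 100.7] 9.6 z [0.0088 0.0324 0.0494]
scene tray 981 [481.9  28.8] [233.8  94.7] 86.6 z [0.0246 0.0308 0.0339]
scene roll 178 [476.3 -45.4] [81.4 79.3] 1.1 z [0.0372 0.0553 0.067 ]
scene roll top 70 [483.8 -45.2] [31.1 30.6] 60.2 z [0.0582 0.0626 0.0682]
-0.12 178 [ 0.436 -0.085  0.037] [ 0.517 -0.006  0.069]
-0.005 230 [ 0.438 -0.004  0.037] [0.523 0.05  0.049]
0.05 222 [0.439 0.05  0.037] [0.527 0.144 0.061]
scene plate 1833 [ 382.6 -253.9] [181.1 201.2] 3.2 z [0.0061 0.0124 0.0204]
side bridge 104 [399.6 329.3] [17.9 46.9] 12.0 z [0.1266 0.1454 0.1491]
side holder rim 96 [399.9 328.6] [ 39.5 101.6] 8.7 z [0.0382 0.0433 0.0471]
side holder all 255 [400.4 328. ] [ 39.9 102.5] 9.5 z [0.0094 0.0327 0.0458]
side tray 534 [484.8  35.8] [236.1  91.4] 86.5 z [0.0245 0.0284 0.0337]
side roll 99 [486.5 -35.2] [32.7 36.8] 73.1 z [0.0371 0.0509 0.0628]
side roll top 23 [485.2 -37.9] [21.4 24.3] 48.4 z [0.0586 0.0599 0.0631]
-0.12 99 [ 0.466 -0.052  0.037] [ 0.504 -0.017  0.063]
-0.005 98 [ 0.461 -0.001  0.037] [0.52  0.05  0.043]
0.05 185 [0.454 0.051 0.037] [0.521 0.128 0.056]
side plate 300 [ 381.7 -254.1] [146.9 147.9] 71.9 z [0.0063 0.0104 0.0164]
```

Call:
play_rows:
  deltas:
    - [0.03,-0.041,0,0,0,0.0133]
    - [0.03,-0.041,0,0,0,0.0133]
    - [0.03,-0.041,0,0,0,0.0133]
    - [0.03,-0.041,0,0,0,0.0133]
    - [0.03,-0.041,0,0,0,0.0133]
    - [0.03,-0.041,0,0,0,0.0133]
    - [0.03,-0.041,0,0,0,0.0133]
    - [0.03,-0.041,0,0,0,0.0133]
    - [0.03,-0.041,0,0,0,0.0133]
    - [0.03,-0.041,0,0,0,0.0133]
  gripper: 1

```text
clock: 1.1
tool_pos: [0.3976, 0.3269, 0.2455]
orientation: [180.0, 0.0, 10.6]
force: [0.1, -0.5, 0.3]
opening: 0.0875
gripper_force: 0.0
```

Call:
play_rows:
  deltas:
    - [0,0,0,0,0,0]
    - [0,0,0,0,0,0]

```text
clock: 1.3
tool_pos: [0.3974, 0.3276, 0.2454]
orientation: [-180.0, 0.0, 10.3]
force: [-0.0, 0.3, 0.6]
opening: 0.0877
gripper_force: 0.0
```

```bash
python3 - <<'E'
from h import *
o=get_obs(); print(o["clock"],o["tool_pos"],o["orientation"],o["force"])
m=camera_model("wrist"); print({k:m[k] for k in("fx","fy","cx","cy")}); print(np.linalg.inv(m["world_to_cam"])[:3].round(3))
p,d=snapshot("wrist"); cv2.imwrite("pics/w1.png",p); np.save("w1d.npy",d)
np.save("w1m.npy",m["world_to_cam"])
E
```

```text
1.3 [0.39741704 0.32764429 0.24543294] [-1.79998539e+02  1.33906590e-02  1.03441488e+01] [-0.0032305   0.34123006  0.55801271]
{'fx': 325.19226210127806, 'fy': 325.19226210127806, 'cx': 278.0734719295769, 'cy': 203.05635967842179}
[[ 0.179 -0.935 -0.306  0.481]
 [-0.984 -0.171 -0.056  0.344]
 [-0.     0.311 -0.95   0.384]]
```

View pics/w1.png

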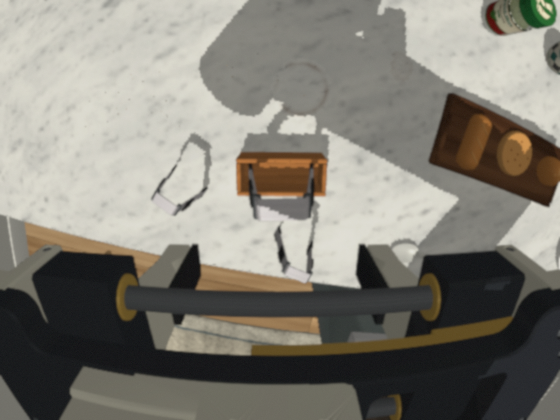

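The wrist view shows the holder at (282,175), parallel to the gripper, with the tongs' bridge at (283,212) and the tray at right.

```bash
cat >> h.py <<'E'
def wcloud(d,T,m):
    v,u=np.mgrid[:420,:560].astype(float); x=u-m["cx"]; y=v-m["cy"]; r=np.hypot(x,y)+1e-9; t=r/m["fx"]
    k=np.tan(t)/r; P=np.stack([x*k*d,y*k*d,d,np.ones_like(d)],-1)
    W=(P@np.linalg.inv(T).T)[...,:3]; W[d<=0]=np.nan; return W
E
python3 - <<'E'
from h import *
p=cv2.imread("pics/w1.png"); W=wcloud(np.load("w1d.npy"),np.load("w1m.npy"),camera_model("wrist"))
hsv=cv2.cvtColor(p,cv2.COLOR_BGR2HSV); x,y,z=W[...,0],W[...,1],W[...,2]
def rect(m,t):
    q=W[m]; r=cv2.minAreaRect((q[:,:2]*1000).astype(np.float32)); print(t,len(q),np.round(r[0],1),np.round(r[1],1),round(r[2],1),np.percentile(q[:,2],[1,50,99]).round(4))
v,u=np.mgrid[:420,:560]; box=(u>225)&(u<340)&(v>140)&(v<228)
rect(box&(z>.14)&(z<.16),'bridge'); rect(box&(z>.037)&(z<.05)&(hsv[...,1]>110),'rim')
t=(u>425)&(v<215)&(v>90)&(hsv[...,1]>110)
rect(t&(z>.024)&(z<.034),'tray'); rect(t&(z>.037)&(y<-.005),'roll')
E
```

```text
bridge 1295 [400.1 326.4] [20.1 45.2] 11.8 [0.1404 0.1484 0.15  ]
rim 1053 [401.1 326.1] [41.2 95.7] 9.9 [0.0373 0.0442 0.0462]
tray 5115 [486.2  34.7] [231.9  86.8] 86.6 [0.0256 0.0293 0.0338]
roll 540 [485.8 -34.6] [40.4 27.5] 7.8 [0.0376 0.0538 0.0633]
```

Call:
play_rows:
  deltas:
    - [0.0037,-0.0016,-0.03,0,0,0.002]
    - [0,0,-0.04,0,0,0]
    - [0,0,-0.04,0,0,0]
    - [0,0,-0.035,0,0,0]
    - [0,0,-0.02,0,0,0]
    - [0,0,-0.013,0,0,0]
    - [0,0,0,0,0,0]

```text
clock: 2.05
tool_pos: [0.3991, 0.3273, 0.1019]
orientation: [179.9, 0.1, 10.9]
force: [0.7, 0.4, -0.2]
opening: 0.0875
gripper_force: 0.0
```

Call:
play_rows:
  deltas:
    - [0,0,0,0,0,0]
    - [0,0,0,0,0,0]
    - [0,0,0,0,0,0]
    - [0,0,0,0,0,0]
    - [0,0,0,0,0,0]
  gripper: 0.32

```text
clock: 2.55
tool_pos: [0.4004, 0.3275, 0.1039]
orientation: [-179.9, -0.1, 10.9]
force: [-0.6, -0.3, 4.5]
opening: 0.0592
gripper_force: 7.3
```

Call:
play_rows:
  deltas:
    - [0,0,0.015,0,0,0]
    - [0,0,0.02,0,0,0]
    - [0,0,0.03,0,0,0]
    - [0,0,0.035,0,0,0]
    - [0,0,0.035,0,0,0]
    - [0,0,0.035,0,0,0]
    - [0,0,0.02,0,0,0]
    - [0,0,0,0,0,0]
    - [0,0,0,0,0,0]
    - [0,0,0,0,0,0]

```text
clock: 3.55
tool_pos: [0.3995, 0.3266, 0.2542]
orientation: [179.9, 0.1, 10.8]
force: [0.1, 0.5, -1.3]
opening: 0.058
gripper_force: 4.2
```

```bash
python3 - <<'E'
from h import *
o=get_obs(); print(o["clock"],o["tool_pos"],o["orientation"],o["force"],o["opening"],o["gripper_force"])
p,d=snapshot("side"); W=cloud("side",d); cv2.imwrite("pics/s2.png",cv2.resize(p[120:360,200:400],(640,768))[:600])
x,y,z=W[...,0],W[...,1],W[...,2]
m=(x>.35)&(x<.46)&(y>.25)&(y<.42)&(z>.06)
q=W[m];print(len(q),q.min(0),q.max(0))
E
```

```text
3.55 [0.39952537 0.32659997 0.25421379] [1.79940293e+02 8.10776228e-02 1.08369559e+01] [ 0.10962423  0.45039005 -1.2793333 ] 0.058047629746246054 4.15601624728879
7716 [0.35001561 0.25040144 0.06249425] [0.45193865 0.4199946  0.67624185]
```

View pics/s2.png

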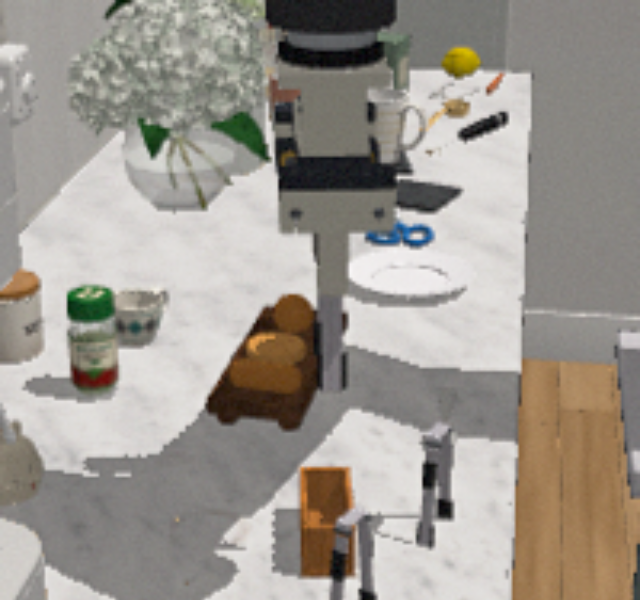

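The side view shows the tongs hanging vertically in the gripper, clear of the holder, with nothing else disturbed.

```bash
python3 - <<'E'
from h import *
print(get_obs()["joint_pos"].round(1))
E
```

```text
[ 61.1   5.2 -18.3  -0.  -66.6  39.8]
```

Call:
play_rows:
  deltas:
    - [0.004,-0.016,0,0,0,-0.02]
    - [0.0077,-0.033,0,0,0,-0.0413]
    - [0.0077,-0.033,0,0,0,-0.0413]
    - [0.0077,-0.033,0,0,0,-0.0413]
    - [0.0077,-0.033,0,0,0,-0.0413]
    - [0.0077,-0.033,0,0,0,-0.0413]
    - [0.0077,-0.033,0,0,0,-0.0413]
    - [0.0077,-0.033,0,0,0,-0.0413]

```text
clock: 4.4
tool_pos: [0.4461, 0.1283, 0.2543]
orientation: [179.9, 0.0, -45.1]
force: [-0.1, 0.3, -0.9]
opening: 0.0579
gripper_force: 4.2
```

Call:
play_rows:
  deltas:
    - [0.0077,-0.033,0,0,0,-0.0413]
    - [0.0077,-0.033,0,0,0,-0.0413]
    - [0.0077,-0.033,0,0,0,-0.0413]
    - [0.0077,-0.033,0,0,0,-0.0413]
    - [0.0077,-0.033,0,0,0,-0.0413]
    - [0.0077,-0.033,0,0,0,-0.0413]
    - [0.004,-0.017,0,0,0,-0.0215]
    - [0,0,0,0,0,0]
    - [0,0,0,0,0,0]

```text
clock: 5.3
tool_pos: [0.4861, -0.0426, 0.2544]
orientation: [179.9, -0.0, -93.2]
force: [-0.6, 0.2, -1.5]
opening: 0.0581
gripper_force: 4.2
```

```bash
python3 - <<'E'
from h import *
o=get_obs(); print(o["clock"],o["tool_pos"],o["orientation"],o["force"],o["opening"],o["gripper_force"])
m=camera_model("wrist"); p,d=snapshot("wrist"); cv2.imwrite("pics/w2.png",p); np.save("w2d.npy",d); np.save("w2m.npy",m["world_to_cam"])
W=wcloud(d,m["world_to_cam"],m); np.save("w2.npy",W)
hsv=cv2.cvtColor(p,cv2.COLOR_BGR2HSV); x,y,z=W[...,0],W[...,1],W[...,2]
t=(x>.42)&(x<.56)&(hsv[...,1]>110)
for n,k in (('tray',t&(y>-.1)&(y<.17)&(z>.024)&(z<.034)),('roll',t&(z>.037)&(z<.075)&(y<-.003)&(y>-.09)),('top',t&(z>.056)&(z<.075)&(y<-.003)&(y>-.09))):
    q=W[k]; 
    if len(q)<5: print(n,len(q)); continue
    r=cv2.minAreaRect((q[:,:2]*1000).astype(np.float32)); print(n,len(q),np.round(r[0],1),np.round(r[1],1),round(r[2],1),np.percentile(q[:,2],[1,50,99]).round(4), q[:,:2].mean(0).round(4))
E
```

```text
5.3 [ 0.48611374 -0.04255621  0.25439528] [ 1.79913527e+02 -1.92623233e-02 -9.32307145e+01] [-0.59839122  0.22196102 -1.49671752] 0.0581312137161556 4.156039348163176
tray 7417 [485.2  14.4] [198.7  86.5] 86.4 [0.0275 0.0294 0.0338] [4.825e-01 3.000e-04]
roll 1117 [485.9 -43.9] [39.7 40. ] 48.9 [0.0421 0.0584 0.0642] [ 0.4857 -0.046 ]
top 709 [485.8 -42.8] [32.7 32.2] 41.6 [0.0563 0.0609 0.0643] [ 0.4858 -0.0437]
```

View pics/w2.png

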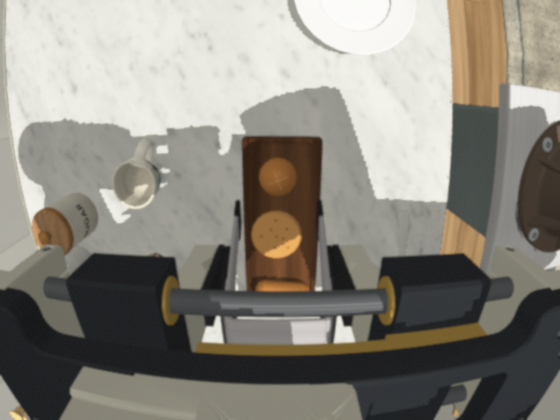

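The wrist view shows the jaw tips at (237,205) and (322,205) straddling the tray's width, with the roll's scored top at (278,176).

```bash
python3 - <<'E'
from h import *
W=np.load("w2.npy"); v,u=np.mgrid[:420,:560]; z=W[...,2]
for a,b in ((225,248),(312,336)):
    k=(u>a)&(u<b)&(v>190)&(v<240)&(z>.12)&(z<.23); q=W[k]; print(len(q),q.min(0).round(4),q.max(0).round(4),np.median(q,0).round(4))
    lo=q[q[:,2]<q[:,2].min()+.012]; print(lo.mean(0).round(4))
E
```

```text
310 [ 0.5104 -0.0537  0.1556] [ 0.5177 -0.0326  0.2235] [ 0.5132 -0.0506  0.1852]
[ 0.515  -0.048   0.1622]
309 [ 0.4525 -0.0511  0.1568] [ 0.4608 -0.0294  0.2243] [ 0.458  -0.0477  0.1855]
[ 0.4556 -0.0478  0.1629]
```

Call:
play_rows:
  deltas:
    - [0,0.001,-0.025,0,0,0]
    - [0,0,-0.035,0,0,0]
    - [0,0,-0.035,0,0,0]
    - [0,0,-0.025,0,0,0]
    - [0,0,-0.016,0,0,0]
    - [0,0,-0.01,0,0,0]
    - [0,0,-0.006,0,0,0]
    - [0,0,0,0,0,0]
    - [0,0,0,0,0,0]

```text
clock: 6.25
tool_pos: [0.4869, -0.0414, 0.1341]
orientation: [-179.9, 0.0, -93.2]
force: [0.0, -0.2, -1.0]
opening: 0.0581
gripper_force: 4.2
```

```bash
python3 - <<'E'
from h import *
o=get_obs(); print(o["clock"],o["tool_pos"],o["orientation"],o["force"],o["opening"],o["gripper_force"])
p,d=snapshot("wrist"); q=snapshot("scene")[0]; cv2.imwrite("pics/w3.png",np.hstack([cv2.resize(p[120:300,190:370],(400,400)),cv2.resize(q[180:300,220:340],(400,400))]))
E
```

```text
6.25 [ 0.48691151 -0.04136952  0.13414774] [-1.79947000e+02  1.20555478e-02 -9.32296061e+01] [ 0.02437941 -0.20177291 -1.02321397] 0.05808103809513095 4.156039754161611
```

View pics/w3.png

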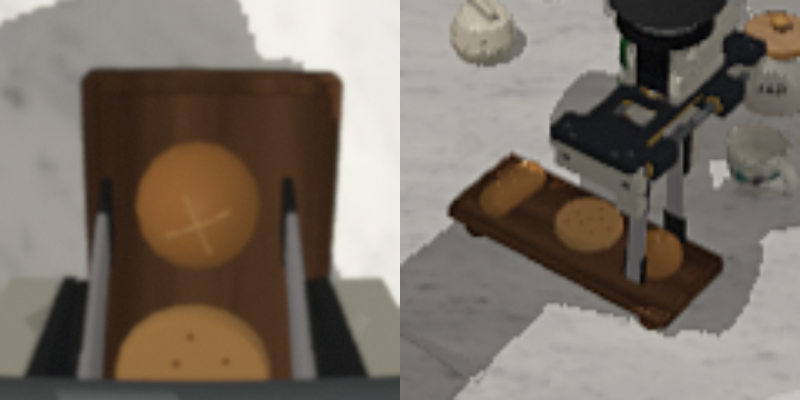

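The close-up shows the round roll centred between the open jaws, with clearance on both sides and the biscuit clear.

Call:
play_rows:
  deltas:
    - [0,0,0,0,0,0]
    - [0,0,0,0,0,0]
    - [0,0,0,0,0,0]
  gripper: 0.2

```text
clock: 6.65
tool_pos: [0.4865, -0.0416, 0.1338]
orientation: [-180.0, 0.0, -93.3]
force: [0.0, 0.4, -0.5]
opening: 0.0527
gripper_force: 5.3
```

Call:
play_rows:
  deltas:
    - [0,0,0,0,0,0]
    - [0,0,0,0,0,0]
    - [0,0,0,0,0,0]
    - [0,0,0,0,0,0]
    - [0,0,0,0,0,0]
    - [0,0,0,0,0,0]
  gripper: -0.1

```text
clock: 7.25
tool_pos: [0.4866, -0.0416, 0.1336]
orientation: [-180.0, 0.0, -93.3]
force: [0.6, 0.1, 0.7]
opening: 0.0509
gripper_force: 30.0
```

Firm at 51 mm and 30 N: closed on the roll. Lift slowly.

Call:
play_rows:
  deltas:
    - [0,0,0.006,0,0,0]
    - [0,0,0.012,0,0,0]
    - [0,0,0.018,0,0,0]
    - [0,0,0.025,0,0,0]
    - [0,0,0.025,0,0,0]
    - [0,0,0.025,0,0,0]
    - [0,0,0.018,0,0,0]
    - [0,0,0.01,0,0,0]
    - [0,0,0,0,0,0]
    - [0,0,0,0,0,0]

```text
clock: 8.25
tool_pos: [0.4861, -0.0416, 0.2444]
orientation: [180.0, 0.0, -93.3]
force: [0.2, -1.0, -2.1]
opening: 0.0508
gripper_force: 30.0
```

```bash
python3 - <<'E'
from h import *
o=get_obs(); print(o["clock"],o["tool_pos"],o["force"],o["opening"],o["gripper_force"])
p,d=snapshot("wrist"); s=snapshot("scene")[0]; m=camera_model("wrist"); W=wcloud(d,m["world_to_cam"],m)
cv2.imwrite("pics/w4.png",np.hstack([cv2.resize(p[120:300,190:370],(400,400)),cv2.resize(s[150:290,210:350],(400,400))]))
hsv=cv2.cvtColor(p,cv2.COLOR_BGR2HSV); z=W[...,2]; k=(hsv[...,1]>110)&(z>.1)&(abs(W[...,0]-.486)<.03)&(abs(W[...,1]+.042)<.04)
q=W[k]; print(len(q),q.min(0),q.max(0),q.mean(0))
E
```

```text
8.25 [ 0.48609971 -0.04161528  0.24435536] [ 0.23563589 -1.03360836 -2.1013705 ] 0.05080882454013098 29.97855931520462
5405 [ 0.45600004 -0.07861741  0.14543664] [ 0.51486223 -0.02411978  0.3244257 ] [ 0.4857642  -0.05715199  0.24721175]
```

View pics/w4.png

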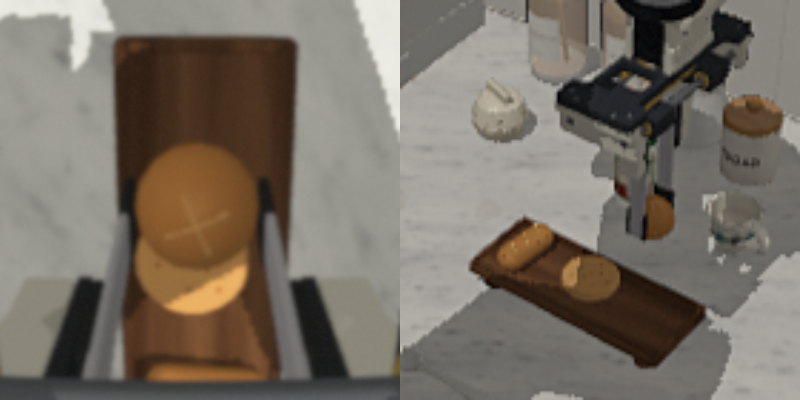

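The roll is held between the jaws and clear of the tray, and the other bakes are in place. Next, carry it to the plate.

Call:
play_rows:
  deltas:
    - [-0.004,-0.008,0.004,0,0,0]
    - [-0.008,-0.016,0.004,0,0,0]
    - [-0.012,-0.025,0.004,0,0,0]
    - [-0.014,-0.03,0,0,0,0]
    - [-0.014,-0.03,0,0,0,0]
    - [-0.014,-0.03,0,0,0,0]
    - [-0.014,-0.03,0,0,0,0]
    - [-0.014,-0.03,0,0,0,0]
    - [-0.014,-0.026,0,0,0,0]
    - [-0.01,-0.018,0,0,0,0]

```text
clock: 9.35
tool_pos: [0.3904, -0.2377, 0.2545]
orientation: [180.0, -0.0, -93.3]
force: [0.3, -0.4, -1.3]
opening: 0.0505
gripper_force: 30.0
```

Call:
play_rows:
  deltas:
    - [-0.008,-0.014,0,0,0,0]
    - [-0.004,-0.008,0,0,0,0]
    - [0,0,0,0,0,0]
    - [0,0,0,0,0,0]
    - [0,0,0,0,0,0]
    - [0,0,0,0,0,0]
    - [0,0,0,0,0,0]

```text
clock: 10.05
tool_pos: [0.3827, -0.2533, 0.2544]
orientation: [180.0, 0.0, -93.2]
force: [-0.4, -0.8, -1.3]
opening: 0.0507
gripper_force: 30.0
```

```bash
python3 - <<'E'
from h import *
o=get_obs(); print(o["clock"],o["tool_pos"],o["force"],o["opening"],o["gripper_force"],abs(o["qvel"]).max())
s=snapshot("scene")[0]; p,d=snapshot("side"); W=cloud("side",d); hsv=cv2.cvtColor(p,cv2.COLOR_BGR2HSV)
k=(hsv[...,1]>110)&(W[...,2]>.1)&(W[...,2]<.21)&(abs(W[...,0]-.382)<.05)&(abs(W[...,1]+.254)<.06)
q=W[k]; print(len(q)); 
if len(q): print(q.min(0),q.max(0))
cv2.imwrite("pics/f.png",np.hstack([cv2.resize(s[200:380,230:410],(400,400)),cv2.resize(p[120:260,240:380],(400,400))]))
E
```

```text
10.05 [ 0.38272806 -0.25326248  0.25435629] [-0.41889436 -0.82632267 -1.34672528] 0.050668790868425156 29.978598654270172 0.17374540879422534
98
[ 0.36340434 -0.25818372  0.15042829] [ 0.40346486 -0.22815846  0.18411131]
```

View pics/f.png

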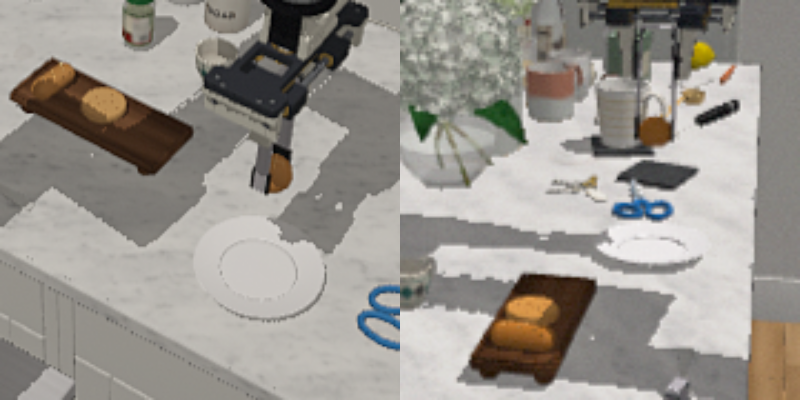

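The picture shows the roll held above the plate. Its measured underside is at 0.15 m and its centre is over the plate's centre, so I'm handing in.

```bash
python3 -c "
from plant import *
print(close_job())"
```

```text
the job is handed in; nothing more can be done
None
```

I handed the job in at about 10 s on the robot's clock, with the round roll held in the tongs over the middle of the plate, its underside about 15 cm up; no verdict came back.

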